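Change the worn relay in a sloping test station

ROBOT

A 7-joint arm with a two-finger parallel gripper is mounted at the origin on the work surface. World frame = base frame: x ahead of the robot, y to its left, z up, the work surface at z = 0. Lengths are in m, angles in rad, forces in N, time in s.
With the tool pointing down it reaches from about 0.35 to 0.9 m from the base axis. Payload 8.1 kg.
Tool frame: the origin (TCP) lies on the centre line of the jaws, within the pads' length; the fingertips stand 14 mm ahead of it and the grasp point (between the pads) lies 5 mm behind it; z points along the fingers, y is the direction in which the jaws open and shut (so a half turn about z gives the same grasp; the last joint's range is limited). The gripper opens to 92 mm and grips with 3 to 60 N. Pads are 19 mm wide; open, the fingers measure 130 mm over their backs; the gripper's body (75 mm by 190 mm) begins 47 mm behind the grasp point.
Start: joints at [-1.403, 0.434, 0.025, 1.573, -0.012, 1.134, -0.075], TCP at [0.167, 0.602, 0.241] pointing down, gripper open.
Joint ranges: [-2.62, 2.62], [-0.44, 2.09], [-1.27, 1.32], [0.08, 2.57], [-1.32, 4.46], [0.12, 2], [-2.74, 2.74]. Speed limits (rad/s): [2.22, 2.22, 3.01, 3.01, 3.14, 3.14, 3.14].

INTERFACE

Orientations are given as a rotation vector (axis times angle).
In Python, from cell import observe, eyes, arm gives the robot as it stands.
- The arm moves only by the tool step_arm, never from a script. Its argument "series" is a list that holds one entry, the list of rows, each a list of 5 numbers: the finger opening in m, from 0 to 0.0918, then the shift along the world's x, y, z in m, then the turn about the world's z in degrees. In form: [[[hand, dx, dy, dz, spin], ...]]. A call has 1 to 20 rows; each row is the pose to reach, as a shift and turn from the pose measured when the call began; what a row does not reach only later rows make up. A row lasts 1/12 s, in which the tool goes at most 41.7 mm and 7.16 degrees, less where a joint would pass 70% of its speed; a pose out of reach is approached as far as the arm can. A call with a gripper value outside its range is refused whole. The fingers move at their own pace and stop on an object; "squeeze" is the grip in N (left out, the last holds). Time passes only in rows, so rows that repeat a pose let the fingers close. It gives the time, the measured TCP pose, the force and the opening at its end, in the units of the state.
- observe(): the state, without advancing time (a new reading comes with each control period).
- eyes.get_image(name): name is "scene" or "top"; returns (picture, depth): 400x640x3 uint8, red, green, blue; 400x640 float32, m along the optical axis (not along the pixel's ray), 0 where there is no reading.
- eyes.camera_params(name): a dict with "intrinsics" (3x3 intrinsics, pixels), "position" and "attitude" of the camera in the world. Camera axes: x right, y down, z forward; pixel columns grow to the right and rows downward; lengths in m; the calibration is good to about 2 mm. A picture is of the moment at which its call begins. camera_params takes no time and is no camera call.
- arm.sign_off(): hands the job in, once; it reports no verdict.
The state is a dict: "clock": time; "joints": joint angles; "dq": joint speeds; "joint_efforts": joint torques, N m; "position": TCP position; "ee_rot": TCP orientation; "force": force on the tool from outside, world axes, zero at the start; "ft_torque": the same for the moment, N m; "width": opening from 0.0 (shut) to 1.0 (fully open).
Only numpy, scipy, OpenCV 4.12 (cv2) and the standard library are available. Lean on these libraries where they do the work, as an engineer would, in place of code of your own. Each camera call takes 0.05 s, during which the arm holds its last target.

TASK

The wide relay plugged in the sloping test station is worn out: pull it out and put it in the empty scrap bin. Then take the matching wide spare from the stock tray and plug it fully home in the same socket, housing flat on the panel. Leave the square relays and everything else on the bench where they are.

Things in the scene. Friction and masses are not known exactly. Their poses are not given: they have to be found in the camera images.
- worn_relay: Relay: black block housing 38 x 64 mm (x by y), 56 mm high, on a grey plug foot 26 x 46 mm, 24 mm long, tapered over its last 6 mm; 0.15 to 0.31 kg. Origin: centre of the foot's underside; z up through the housing (z = 24 to 80 mm), y along the wide side. The worn-out one: at the start fully home in the wide socket of a sloping station.
- spare_relay: Relay: black block housing 38 x 64 mm (x by y), 56 mm high, on a grey plug foot 26 x 46 mm, 24 mm long, tapered over its last 6 mm; 0.15 to 0.31 kg. Origin: centre of the foot's underside; z up through the housing (z = 24 to 80 mm), y along the wide side. The spare: upright in the low black tray, at either end or in the middle of a row of three.
- square_relay: Plug-in relay with a square black housing 46 x 46 mm and 56 mm high on a grey square foot 30 x 30 x 24 mm; 80 mm high in all. Origin: centre of the underside of the foot, z up through the housing. It is plugged in the other sloping station and stays there.
- square_spare: Plug-in relay with a square black housing 46 x 46 mm and 56 mm high on a grey square foot 30 x 30 x 24 mm; 80 mm high in all. Origin: centre of the underside of the foot, z up through the housing. It stands upright in the stock tray and stays there.
- wide_station_socket (a point): Centre of the mouth of the rectangular hole (28 x 48 mm in x by y, 28 mm deep) in the wide station's sloping panel. z points out of the hole, square to the panel, 30 degrees from vertical, leaning towards the robot; x runs up the slope away from the robot, y across. A relay fully home has its foot 24 mm deep and its housing flat on the panel; either way round fits.
- wide_station: Sloping test station of the wide relay, bolted down beside the other one, left or right. Origin: centre of its underside; base 150 x 115 mm (x by y). Aluminium panel 130 x 112 mm, its middle 95 mm up. On it white guard walls 8 mm thick, 100 mm long (up the slope), 28 mm high, inner faces 46 mm to either side of the hole's centre.
- square_station: The other sloping station, of the same size and make, with a square hole. Origin: centre of its underside, x away from the robot. Bolted down.
- bin: Scrap bin: open black box 250 x 150 x 70 mm (x by y by z), walls 4 mm, floor 4 mm thick, fixed. Origin: centre of its underside. It is empty and stands on one side of the table, the stock tray on the other.
- tray: Low black stock tray 300 x 130 mm (x by y), floor 6 mm thick, rim 18 mm high, fixed. Origin: centre of its underside. Three things stand in a row along its x, about 94 mm apart: the spare relay, a square relay and a capacitor.
- capacitor: Aluminium and black capacitor can, 44 mm diameter, 95 mm high and 8 mm terminals, upright in the stock tray. Origin: centre of its underside.
- bottle: White plastic bottle, 50 mm diameter, 150 mm high, upright between the robot and the stations. Origin: centre of its underside.
- tape: Roll of clear tape lying flat, 90 mm diameter, 25 mm high. Origin: centre of its underside.
- driver: Screwdriver 180 mm long, lying behind the stations. Origin: on its underside near the middle.
- jar: Jar with lid, 64 mm diameter, 90 mm high. Origin: centre of its underside.
- carton: Cardboard box 90 x 120 x 70 mm. Origin: centre of its underside.
- cup: Grey plastic cup, rim 72 mm diameter, 85 mm high, behind the stations. Origin: centre of its underside.
There are look-alikes about, which are no part of the job. Leave any purple look-alike of the worn_relay alone.

How it is judged:
On the way, in this order (a step that is already met when the one before it is completed fails the run):
1. the worn relay is out of the socket and released in the scrap bin (x of worn_relay in the frame of bin between -0.12 and 0.12 m and y of worn_relay in the frame of bin between -0.07 and 0.07 m and z of worn_relay in the frame of bin below 0.065 m and linear speed of worn_relay below 0.03 m/s and contact force between the fingers and worn_relay below 0.1 N), for 0.2 s.
2. the spare relay is fully home in the socket (z of spare_relay in the frame of wide_station_socket below -0.0205 m and x of spare_relay in the frame of wide_station_socket between -0.004 and 0.004 m and y of spare_relay in the frame of wide_station_socket between -0.004 and 0.004 m and angle between the z axis of spare_relay and the z axis of wide_station_socket, either way round below 0.08 rad), for 0.2 s.
At the end, for the whole second after the job is handed in: The worn relay rests released inside the scrap bin. The spare relay rests released in the wide socket: foot at least 20.5 mm deep, within 4 mm of the socket centre each way, square to the panel within 0.08 rad (all of step 1 and all of step 2 and linear speed of spare_relay below 0.03 m/s and contact force between the fingers and spare_relay below 0.1 N); the robot touches nothing.
It fails at once if another thing on the bench is shifted by more than 25 mm (distance of any of square_spare, capacitor, bottle, tape, driver, jar, carton, cup from where it was at the start of the episode above 0.025 m).
It fails at once if the square relay is shifted by more than 8 mm in its station (distance of square_relay from where it was at the start of the episode above 0.008 m).
It also fails if it takes over 58 s, if anything falls off the work surface, if the arm or the gripper's body presses on something with over 40 N, if the wrist force passes 120 N, or if a joint passes its speed limit or range.

## Working session

There is one attempt and no reset: what is moved stays moved. The work goes in short steps, Python scripts to look and compute and a tool call to move; the robot and the scene stay as the last step left them, time stands still between calls to the robot, and variables do not carry over. Pictures are saved under pics/ and viewed, and the job is handed in when it is done.

Besides the shell and the picture viewer there is one more tool, called after "Request:" as a command line: name --argument value ..., lists and objects as JSON in quotes. step_arm: Moves the arm, as the interface text tells. Its arguments: {"type":"object","properties":{"series":{"type":"array"},"squeeze":{"type":"number"}},"required":["series"]}

```bash
ls; mkdir -p pics; cat > h.py <<'E'
import numpy as np, cv2
from scipy.spatial.transform import Rotation as R
from cell import observe, eyes, arm
def grab(n,tag):
    p,d=eyes.get_image(n); np.savez(f'pics/{tag}.npz',p=p,d=d); cv2.imwrite(f'pics/{tag}.png',p[:,:,::-1]); return p,d
def cam(n):
    c=eyes.camera_params(n); K=np.array(c['intrinsics']);a=np.array(c['attitude'])
    Rm=a if a.shape==(3,3) else (R.from_rotvec(a).as_matrix() if a.size==3 else R.from_quat(a).as_matrix())
    return K,Rm,np.array(c['position'])
def cloud(n,d):
    K,Rm,t=cam(n); v,u=np.mgrid[:400,:640]
    P=np.stack([(u-K[0,2])/K[0,0]*d,(v-K[1,2])/K[1,1]*d,d],-1)@Rm.T+t
    P[d==0]=np.nan; return P
def crop(tag,u0,v0,u1,v1,s,out):
    im=cv2.imread(f'pics/{tag}.png')[v0:v1,u0:u1]; cv2.imwrite(f'pics/{out}.png',cv2.resize(im,None,fx=s,fy=s,interpolation=cv2.INTER_CUBIC))
E
python3 - <<'E'
from h import *
print(observe())
for n in('scene','top'):
    print(eyes.camera_params(n)); grab(n,n+'0')
E
```

```text
pics
{'clock': 0.0, 'joints': array([-1.40258452,  0.43521157,  0.02498306,  1.57412263, -0.01156148,
        1.13397968, -0.07507717]), 'dq': array([ 0.00055036,  0.00073991, -0.00073438,  0.00070592,  0.00061944,
       -0.00171484,  0.00095298]), 'joint_efforts': array([ 6.05559326e-04, -6.67840648e+01,  9.85693149e-01, -3.14449883e+01,
       -6.04372169e-02,  4.32647823e-02,  1.78240052e-04]), 'position': array([0.167135  , 0.60172313, 0.2399423 ]), 'ee_rot': array([-4.24149504e-01, -3.11279600e+00,  2.47695541e-03]), 'force': array([-0.52293543,  0.26980851,  0.43822946]), 'ft_torque': array([ 0.04022851, -0.02150366, -0.0333757 ]), 'width': 1.000713618872285}
{'intrinsics': array([[430.83602583,   0.        , 322.73736878],
       [  0.        , 430.83602583, 195.64749583],
       [  0.        ,   0.        ,   1.        ]]), 'position': array([1.53334376, 0.28721123, 0.9693126 ]), 'attitude': array([-1.4694296 , -1.96785615,  0.92603156])}
{'intrinsics': array([[404.52827228,   0.        , 319.7403579 ],
       [  0.        , 404.52827228, 202.81731766],
       [  0.        ,   0.        ,   1.        ]]), 'position': array([ 0.39422227, -0.01407682,  1.29103216]), 'attitude': array([-2.2000659 ,  2.14732396, -0.12028831])}
```

View pics/scene0.png

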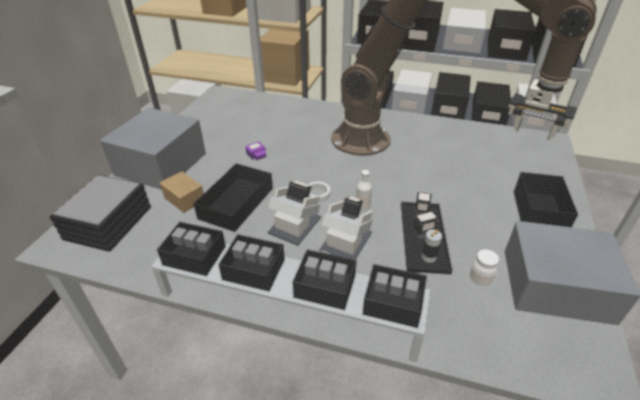

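View pics/top0.png

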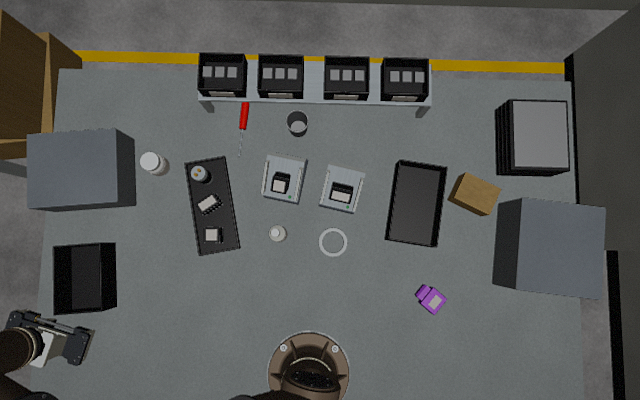

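```bash
python3 - <<'E'
from h import *
crop('top0',250,140,380,260,6,'c1'); crop('top0',170,140,260,260,5,'c2'); 
crop('scene0',250,160,460,270,3.8,'c3')
E
```

```text
(no output)
```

View pics/c1.png

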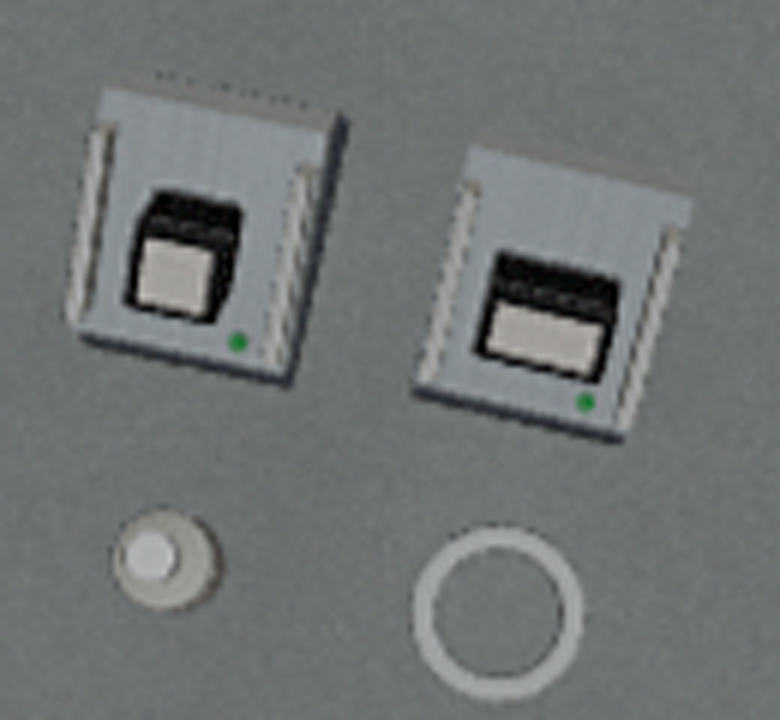

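View pics/c2.png

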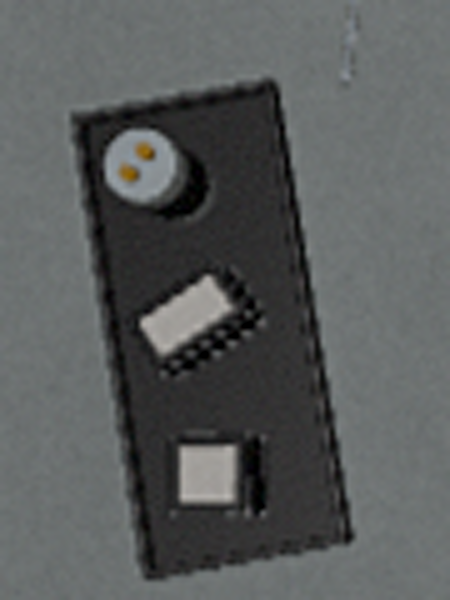

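View pics/c3.png

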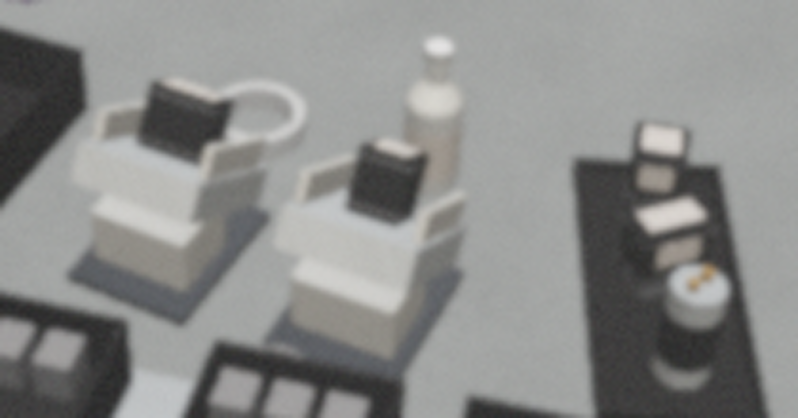

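```bash
python3 - <<'E'
from h import *
z=np.load('pics/top0.npz');p,d=z['p'],z['d'];P=cloud('top',d)
def pt(u,v):
    return P[v-1:v+2,u-1:u+2].reshape(-1,3).mean(0).round(4)
for n,(u,v) in dict(table=(300,300),worn_label=(341,196),panel_up=(347,173),panel_l=(327,190),panel_r=(356,200),sq_label=(279,186),spare_label=(207,203),sqsp=(211,235),bin_floor=(417,205),tray_floor=(215,180),bottle=(276,232),tape=(328,236)).items(): print(n,pt(u,v))
# panel plane fit
def fit(m,normal_guess=None,th=.003):
    Q=P[m];Q=Q[~np.isnan(Q).any(1)]
    best=None;rng=np.random.default_rng(0)
    for i in range(500):
        a,b,c=Q[rng.choice(len(Q),3,False)];n=np.cross(b-a,c-a);l=np.linalg.norm(n)
        if l<1e-7: continue
        n/=l;k=abs((Q-a)@n)<th
        if best is None or k.sum()>best.sum(): best=k
    S=Q[best];c=S.mean(0);n=np.linalg.svd(S-c)[2][2];n*=np.sign(n[2]);return c,n,S
m=np.zeros((400,640),bool);m[164:214,317:367]=1
m&=(P[:,:,2]>.05)&(p.astype(int).min(-1)>110)
c,n,S=fit(m);print('panel',c,n,np.degrees(np.arccos(n[2])),np.degrees(np.arctan2(n[1],n[0])),len(S),m.sum())
np.savez('pics/panel.npz',c=c,n=n)
# in-plane coords
xh=np.array([0,0,1])-n*n[2];xh/=np.linalg.norm(xh);yh=np.cross(n,xh);print('x',xh,'y',yh)
q=np.stack([(S-c)@xh,(S-c)@yh],1);print(q.min(0),q.max(0),cv2.minAreaRect(q.astype(np.float32)*1000))
E
```

```text
table [0.2185 0.0299 0.0013]
worn_label [ 0.5318 -0.0836  0.1447]
panel_up [ 0.6029 -0.1014  0.1215]
panel_l [ 0.5555 -0.0447  0.0892]
panel_r [ 0.525  -0.1299  0.1121]
sq_label [0.5563 0.0942 0.1435]
spare_label [0.5077 0.3122 0.0875]
sqsp [0.413  0.2956 0.087 ]
bin_floor [ 0.5257 -0.3361  0.0051]
tray_floor [0.59   0.3126 0.0058]
bottle [0.4247 0.0976 0.15  ]
tape [ 0.42   -0.0533  0.0026]
panel [ 0.57157611 -0.08770608  0.102698  ] [-0.48787648  0.10212821  0.86691774] 29.897587109761762 168.1768775688104 706 1278
x [ 0.84852589 -0.1776237   0.49845123] y [ 2.04891069e-01  9.78784782e-01 -1.38777878e-17]
[-0.07714375 -0.05727104] [0.05412417 0.05463383] ((-11.500324249267578, -1.23681640625), (111.35298156738281, 131.51390075683594), 89.61449432373047)
```

```bash
python3 - <<'E'
from h import *
w=np.load('pics/panel.npz');n=w['n'];c=w['c']
n=np.array([-.5*np.cos(np.radians(-11.8)),-.5*np.sin(np.radians(-11.8)),.866])
xh=np.array([0,0,1])-n*n[2];xh/=np.linalg.norm(xh);yh=np.cross(n,xh)
for name in('top','scene'):
    z=np.load(f'pics/{name}0.npz');P=cloud(name,z['d']);p=z['p'].astype(int)
    q=P-c; X,Y,N=q@xh,q@yh,q@n
    k=(abs(X)<.09)&(abs(Y)<.075)
    pan=k&(abs(N)<.006)&(p.min(-1)>100)
    r=lambda m:cv2.minAreaRect(np.stack([X[m],Y[m]],1).astype(np.float32)*1000)
    print(name,'panel N',np.median(N[pan]),r(pan))
    t=k&(abs(N-.056)<.008)&(abs(Y)<.045)
    print('top',t.sum(),np.median(N[t]),[np.percentile(a[t],[1,50,99]).round(4) for a in(X,Y)],r(t))
    l=t&(p.min(-1)>130); print('label',l.sum(),np.median(N[l]),X[l].mean(),Y[l].mean(),r(l))
    g=k&(abs(N-.026)<.006)&(abs(Y)>.04); print('guards',[ (s,np.percentile(Y[g&(np.sign(Y)==s)],[5,50,95]).round(4)) for s in(-1,1)])
    # spare
    def blk(cx,cy,zlo,zhi,rad=.06):
        m=(np.hypot(P[...,0]-cx,P[...,1]-cy)<rad)&(P[...,2]>zlo)&(P[...,2]<zhi)
        a=P[m];return m.sum(),np.median(a[:,2]),cv2.minAreaRect((a[:,:2]*1000).astype(np.float32)),a.mean(0)
    print('spare',blk(.507,.312,.078,.095)); 
    m=(np.hypot(P[...,0]-.507,P[...,1]-.312)<.06)&(P[...,2]>.078)&(P[...,2]<.095)&(p.min(-1)>120)
    print(' label',m.sum(),P[m].mean(0),cv2.minAreaRect((P[m][:,:2]*1000).astype(np.float32)))
    print('sqsp',blk(.413,.296,.078,.095,.05)); print('bin',blk(.525,-.336,.06,.08,.2)); 
    print('table',np.nanmedian(P[290:330,150:220,2]))
    print('cap',blk(.6,.33,.095,.125,.05))
np.savez('pics/fr.npz',n=n,x=xh,y=yh,c=c)
s=observe(); print(R.from_rotvec(s['ee_rot']).as_matrix().round(3))
E
```

```text
top panel N -0.0002917254339221575 ((-11.508255004882812, -1.0718421936035156), (111.45466613769531, 132.61485290527344), 89.4778060913086)
top 291 0.055503390064001734 [array([-0.0312, -0.0104,  0.007 ]), array([-0.0325, -0.0014,  0.0305])] ((-12.232402801513672, -1.1413688659667969), (39.119895935058594, 64.62232208251953), 0.6396284103393555)
label 125 0.05658151448909044 -0.013381272776708756 -0.0019924695993787174 ((-13.627741813659668, -1.8073692321777344), (47.90703201293945, 23.962778091430664), 89.25797271728516)
guards [(-1, array([-0.0546, -0.0509, -0.0474])), (1, array([0.0451, 0.0486, 0.0522]))]
spare (np.int64(279), np.float64(0.0865487466510384), ((509.7449035644531, 313.355224609375), (38.64552688598633, 63.99079513549805), 35.0223274230957), array([0.50918624, 0.31235939, 0.08631429]))
 label 134 [0.50887839 0.31401128 0.08686228] ((509.0151672363281, 314.1749572753906), (24.88601303100586, 49.1114616394043), 36.6425666809082)
sqsp (np.int64(247), np.float64(0.08617817049506238), ((414.6533508300781, 294.98541259765625), (44.644954681396484, 45.83224868774414), 1.599
[... 1457 characters left out ...]
sqsp (np.int64(153), np.float64(0.08560202334537614), ((419.30169677734375, 295.7903747558594), (54.58334732055664, 44.79688262939453), 5.357003688812256), array([0.4229743, 0.2963601, 0.0852433]))
bin (np.int64(1003), np.float64(0.06784120044477682), ((520.6146240234375, -387.3499755859375), (293.4909973144531, 256.5419006347656), 81.98248291015625), array([ 0.55530959, -0.40464459,  0.06734707]))
table -0.026285442553459437
cap (np.int64(141), np.float64(0.10066410853183638), ((601.32275390625, 341.44647216796875), (42.32168960571289, 39.67533874511719), 4.701687812805176), array([0.60436329, 0.34178695, 0.10132648]))
[[-0.964  0.268 -0.   ]
 [ 0.268  0.964 -0.001]
 [-0.    -0.001 -1.   ]]
```

```bash
python3 - <<'E'
from h import *
w=np.load('pics/fr.npz');n,x,y,c=[w[k] for k in('n','x','y','c')]
S=c-.0113*x-.001*y;print('S',S); np.savez('pics/S.npz',S=S,n=n,x=x,y=y)
T=S+.002*x+.0471*n;print('grasp TCP',T,n,y); t=observe()['position'];print(T-t)
# bin rim precise from top
z=np.load('pics/top0.npz');P=cloud('top',z['d'])
m=np.zeros((400,640),bool);m[150:255,375:455]=1
m&=(P[...,2]>.06)&(P[...,2]<.08)&(z['p'].max(-1)<80)
print('bin',m.sum(),cv2.minAreaRect((P[m][:,:2]*1000).astype(np.float32)))
E
```

```text
S [ 0.56179283 -0.08668382  0.09704713]
grasp TCP [ 0.54043586 -0.08222211  0.13883588] [-0.48943369  0.10224803  0.866     ] [ 2.04491552e-01  9.78845851e-01 -1.38777878e-17]
[ 0.37331824 -0.68400839 -0.10119932]
bin 475 ((525.505126953125, -338.1150817871094), (184.90541076660156, 249.98330688476562), 82.16382598876953)
```

Request:
step_arm --series '[[[0.0918, 0.04, -0.035, 0, 0.5], [0.0918, 0.08, -0.07, 0, 1], [0.0918, 0.11, -0.105, 0, 1.5], [0.0918, 0.14, -0.14, 0, 2], [0.0918, 0.17, -0.175, 0, 2.5], [0.0918, 0.2, -0.21, 0, 3], [0.0918, 0.225, -0.245, 0, 3.7], [0.0918, 0.25, -0.28, 0, 3.7], [0.0918, 0.27, -0.315, 0, 3.7], [0.0918, 0.29, -0.35, 0, 3.7], [0.0918, 0.305, -0.385, 0, 3.7], [0.0918, 0.32, -0.42, 0, 3.7], [0.0918, 0.33, -0.455, 0, 3.7], [0.0918, 0.34, -0.49, 0, 3.7], [0.0918, 0.35, -0.525, 0, 3.7], [0.0918, 0.36, -0.56, 0, 3.7], [0.0918, 0.37, -0.595, 0, 3.7], [0.0918, 0.373, -0.63, 0, 3.7], [0.0918, 0.373, -0.665, 0, 3.7], [0.0918, 0.373, -0.684, 0, 3.7]]]'

```text
clock: 1.77
position: [0.5395, -0.0877, 0.2399]
ee_rot: [-0.331, -3.124, 0.006]
force: [0.2, -0.1, -0.4]
width: 0.997
```

Request:
step_arm --series '[[[0.0918, 0.001, 0.0055, 0, 0.3], [0.0918, 0.001, 0.0055, -0.03, 0.3], [0.0918, 0.001, 0.0055, -0.06, 0.3], [0.0918, 0.001, 0.0055, -0.08, 0.3], [0.0918, 0.001, 0.0055, -0.08, 0.3]]]'

```text
clock: 2.18
position: [0.5377, -0.0809, 0.1559]
ee_rot: [-0.321, -3.118, 0.006]
force: [0.1, 0.6, -0.1]
width: 0.999
```

```bash
python3 - <<'E'
from h import *
grab('scene','s1');s=observe();print(s['position'],s['force'])
crop('s1',240,120,400,260,5,'c4')
E
```

```text
[ 0.53892507 -0.08128785  0.15816082] [0.81936613 0.0015468  0.13715342]
```

View pics/c4.png

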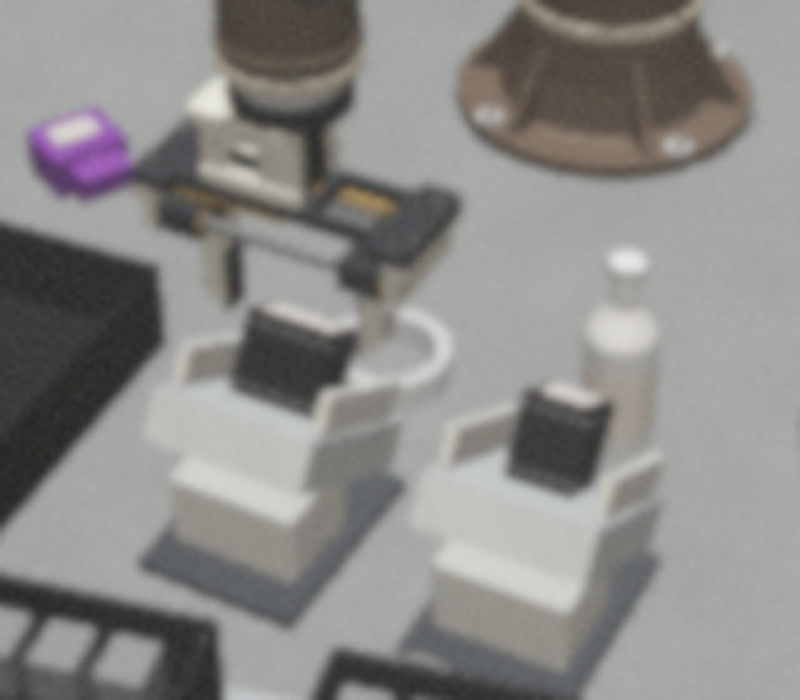

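Request:
step_arm --series '[[[0.0918, 0.0015, -0.001, -0.012, 0], [0.0918, 0.0015, -0.001, -0.019, 0], [0.0918, 0.0015, -0.001, -0.019, 0], [0.04, 0.0015, -0.001, -0.019, 0], [0.04, 0.0015, -0.001, -0.019, 0], [0.04, 0.0015, -0.001, -0.019, 0], [0.04, 0.0015, -0.001, -0.019, 0], [0.04, 0.0015, -0.001, -0.019, 0], [0.04, 0.0015, -0.001, -0.019, 0]]]' --squeeze 40

```text
clock: 2.98
position: [0.5407, -0.0823, 0.1396]
ee_rot: [-0.322, -3.121, 0.006]
force: [-0.7, 1.1, 4.1]
width: 0.696
```

Request:
step_arm --series '[[[0.04, -0.0029, 0.0006, 0.0052, 0], [0.04, -0.0059, 0.0012, 0.0104, 0], [0.04, -0.0088, 0.0018, 0.0156, 0], [0.04, -0.0117, 0.0025, 0.0208, 0], [0.04, -0.0147, 0.0031, 0.026, 0], [0.04, -0.0176, 0.0037, 0.0312, 0], [0.04, -0.022, 0.0046, 0.039, 0], [0.04, -0.022, 0.0046, 0.06, 0], [0.04, -0.022, 0.0046, 0.09, 0], [0.04, -0.022, 0.0046, 0.09, 0]]]'

```text
clock: 3.82
position: [0.5207, -0.0782, 0.2348]
ee_rot: [0.323, 3.122, -0.004]
force: [1.6, -0.3, -1.3]
width: 0.696
```

```bash
python3 - <<'E'
from h import *
grab('scene','s2');s=observe();print(s['position'],s['force'],s['width'])
crop('s2',240,100,400,240,5,'c5')
E
```

```text
[ 0.52006087 -0.07789262  0.23257797] [ 0.18572965 -0.88216457 -2.64093131] 0.695002304354371
```

View pics/c5.png

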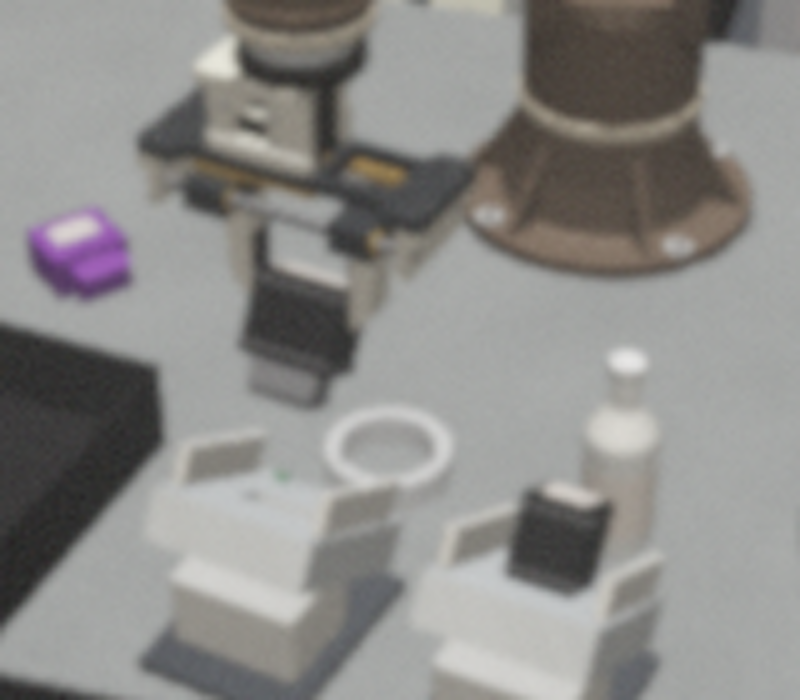

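Request:
step_arm --series '[[[0.04, 0, -0.035, 0, 1], [0.04, 0, -0.07, 0, 2], [0.04, -0.005, -0.105, 0, 3], [0.04, -0.01, -0.14, 0, 4], [0.04, -0.01, -0.175, 0, 4], [0.04, -0.01, -0.21, -0.02, 4], [0.04, -0.01, -0.245, -0.04, 4], [0.04, -0.01, -0.259, -0.07, 4], [0.04, -0.01, -0.259, -0.1, 4], [0.04, -0.01, -0.259, -0.125, 4], [0.04, -0.01, -0.259, -0.145, 4], [0.04, -0.01, -0.259, -0.145, 4], [0.04, -0.01, -0.259, -0.145, 4], [0.04, -0.01, -0.259, -0.145, 4]]]'

```text
clock: 5.03
position: [0.5104, -0.3372, 0.0885]
ee_rot: [0.213, 3.132, -0.005]
force: [0.9, -0.4, -2.8]
width: 0.692
```

```bash
python3 - <<'E'
from h import *
grab('scene','s3');s=observe();print(s['position'],s['force'],s['width'])
crop('s3',160,120,340,260,4.4,'c6')
grab('top','t3'); crop('t3',320,130,460,260,5,'c7')
E
```

```text
[ 0.51081606 -0.33736731  0.08902997] [ 0.70790697 -0.41284214 -1.8921253 ] 0.6973591137675069
```

View pics/c6.png

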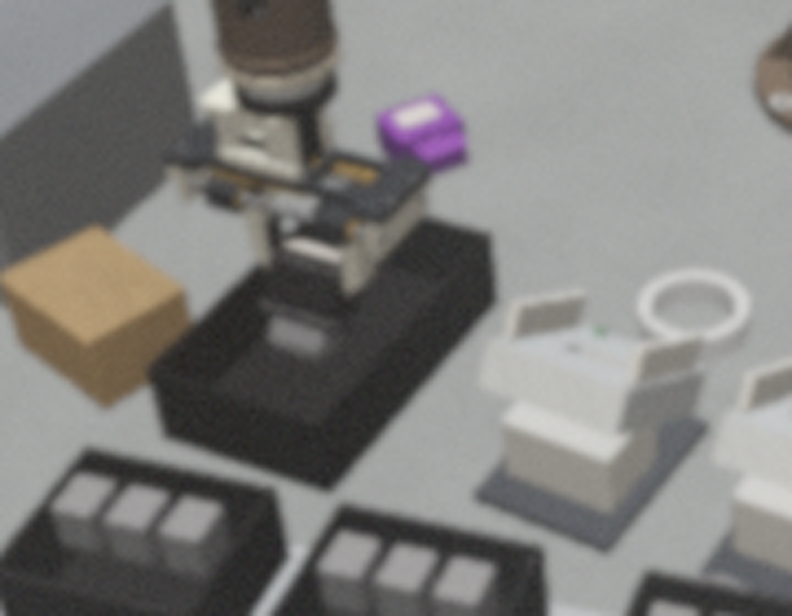

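View pics/c7.png

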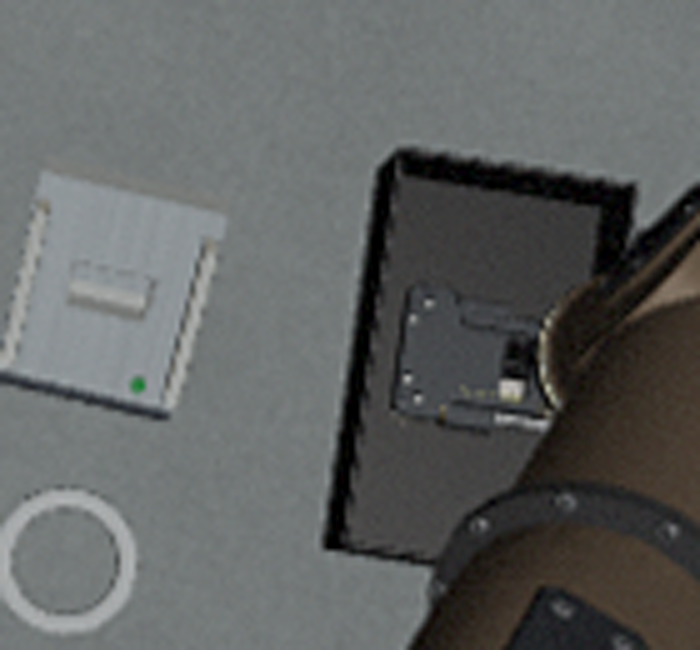

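Request:
step_arm --series '[[[0.04, 0, 0, -0.009, 0], [0.04, 0, 0, -0.009, 0], [0.085, 0, 0, -0.009, 0], [0.085, 0, 0, -0.009, 0], [0.085, 0, 0, -0.009, 0], [0.085, 0, 0, -0.009, 0], [0.085, 0, 0, 0.02, 0], [0.085, 0, 0, 0.06, 0], [0.085, 0, 0, 0.1, 0], [0.085, 0.0, 0.03, 0.14, 0], [0.085, 0.0, 0.07, 0.16, 0], [0.085, 0, 0.11, 0.16, 5], [0.085, 0, 0.15, 0.16, 10], [0.085, 0, 0.19, 0.16, 15], [0.085, 0, 0.23, 0.16, 20], [0.085, 0, 0.27, 0.16, 25], [0.085, 0, 0.31, 0.16, 30], [0.0918, 0, 0.35, 0.16, 35], [0.0918, 0, 0.39, 0.16, 40]]]'

```text
clock: 6.72
position: [0.5106, 0.0545, 0.2497]
ee_rot: [-0.877, 3.011, -0.004]
force: [0.6, 0.6, -0.2]
width: 0.988
```

```bash
python3 - <<'E'
from h import *
s=observe();print(s['position'],s['ee_rot'],s['force'],s['width'],s['clock'])
p,d=grab('top','t4'); crop('t4',180,130,460,260,2.8,'c8')
K,Rm,t=cam('top'); w=np.load('pics/S.npz'); n,x,y,S=[w[k] for k in('n','x','y','S')]
for u,v in[(73,265),(155,277),(147,312),(68,300),(110.75,288.5)]:
    u=320+(u+.5)/5-.5;v=130+(v+.5)/5-.5
    r=Rm@np.array([(u-K[0,2])/K[0,0],(v-K[1,2])/K[1,1],1]); q=t+r*((S-t)@n)/(r@n)-S
    print((q@x*1000).round(1),(q@y*1000).round(1))
E
```

```text
[0.51060778 0.05450528 0.24971991] [-0.87668139  3.0108613  -0.00390559] [ 0.60213062  0.56422277 -0.24946764] 0.9877788782644208 6.7167
11.5 24.0
15.8 -24.9
-7.0 -25.5
-11.1 22.0
2.3 -1.1
```

View pics/c8.png

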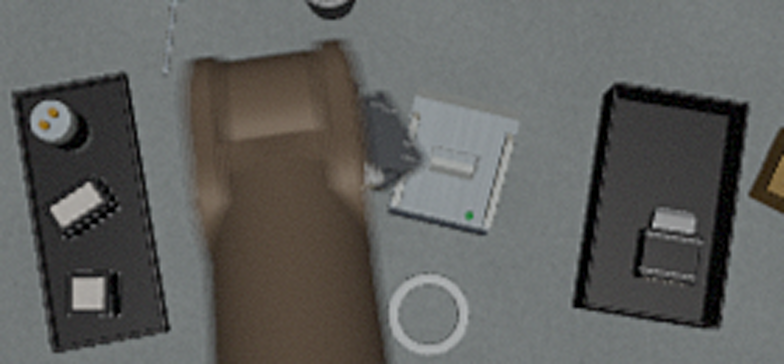

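Request:
step_arm --series '[[[0.0918, 0, 0.04, 0, 2.8], [0.0918, 0, 0.08, 0, 2.8], [0.0918, 0, 0.12, 0, 2.8], [0.0918, 0, 0.16, 0, 2.8], [0.0918, -0.003, 0.2, 0, 2.8], [0.0918, -0.0033, 0.24, -0.02, 2.8], [0.0918, -0.0033, 0.2575, -0.05, 2.8], [0.0918, -0.0033, 0.2575, -0.08, 2.8], [0.0918, -0.0033, 0.2575, -0.11, 2.8], [0.0918, -0.0033, 0.2575, -0.12, 2.8], [0.0918, -0.0033, 0.2575, -0.12, 2.8]]]'

```text
clock: 7.68
position: [0.5058, 0.3202, 0.1271]
ee_rot: [-0.974, 2.985, 0.0]
force: [-0.3, -0.6, 0.2]
width: 0.997
```

```bash
python3 - <<'E'
from h import *
s=observe();print(s['position'],s['ee_rot'])
grab('scene','s5');crop('s5',360,130,500,270,5,'c9')
E
```

```text
[0.50582653 0.32017299 0.12714451] [-9.73912902e-01  2.98470885e+00  4.98867421e-04]
```

View pics/c9.png

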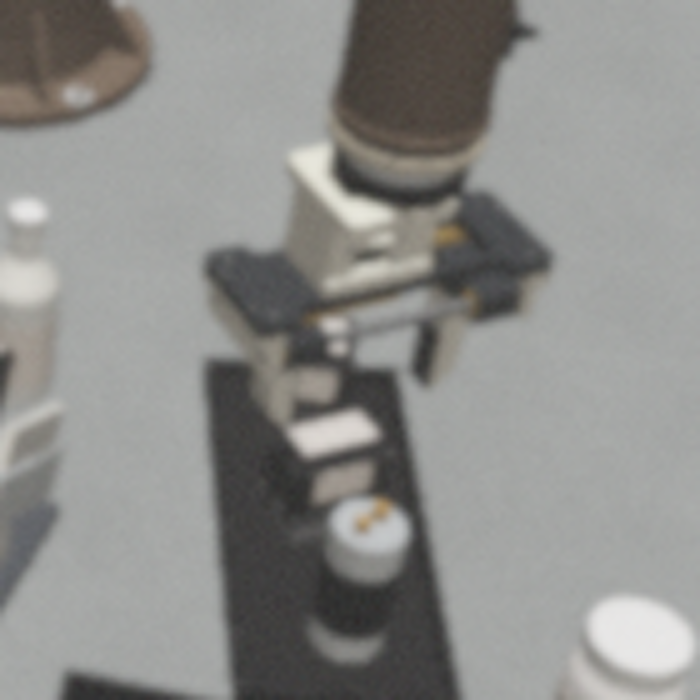

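Request:
step_arm --series '[[[0.0918, 0.0015, -0.008, 0, -0.8], [0.0918, 0.0015, -0.008, 0, -0.8], [0.0918, 0.0015, -0.008, 0, -0.8]]]'

```text
clock: 7.98
position: [0.5099, 0.3121, 0.1312]
ee_rot: [-0.948, 2.987, 0.003]
force: [-0.2, 0.3, -0.1]
width: 0.997
```

Request:
step_arm --series '[[[0.0918, -0.0025, 0, -0.02, 0], [0.0918, -0.0025, 0, -0.04, 0], [0.0918, -0.0025, 0, -0.0557, 0], [0.0918, -0.0025, 0, -0.0557, 0], [0.0918, -0.0025, 0, -0.0557, 0]]]'

```text
clock: 8.4
position: [0.5075, 0.3121, 0.076]
ee_rot: [-0.947, 2.987, 0.003]
force: [0.6, 1.4, 0.2]
width: 1.002
```

```bash
python3 - <<'E'
from h import *
s=observe();print(s['position'],s['ee_rot'],s['force'])
grab('scene','s6');crop('s6',360,130,500,270,5,'c10')
E
```

```text
[0.50751691 0.31206517 0.07602841] [-9.47155107e-01  2.98722301e+00  2.76982035e-03] [0.62967939 1.42041847 0.20994466]
```

View pics/c10.png

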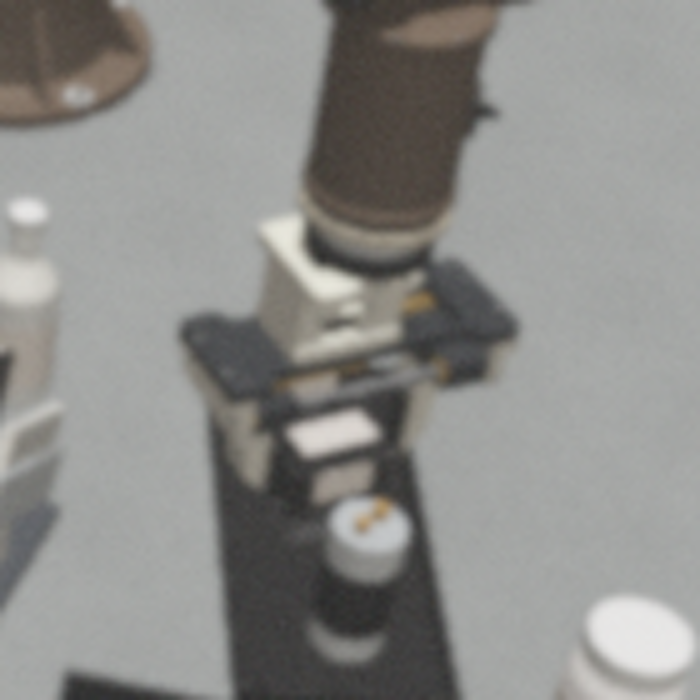

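Request:
step_arm --series '[[[0.04, 0, 0, 0, 0], [0.04, 0, 0, 0, 0], [0.04, 0, 0, 0, 0], [0.04, 0, 0, 0, 0], [0.04, 0, 0, 0, 0], [0.04, 0, 0, 0, 0], [0.04, 0, 0, 0.02, 0], [0.04, 0, 0, 0.05, 0], [0.04, 0, 0, 0.09, 0], [0.04, 0, 0, 0.13, 0], [0.04, 0, -0.01, 0.17, 0], [0.04, -0.015, -0.04, 0.185, -5], [0.04, -0.03, -0.08, 0.185, -10], [0.04, -0.045, -0.115, 0.185, -15], [0.04, -0.06, -0.15, 0.185, -20], [0.04, -0.075, -0.185, 0.185, -25], [0.04, -0.085, -0.22, 0.185, -30], [0.04, -0.087, -0.26, 0.185, -35], [0.04, -0.087, -0.3, 0.185, -40], [0.04, -0.087, -0.34, 0.185, -47]]]' --squeeze 25

```text
clock: 10.12
position: [0.42, -0.0292, 0.2618]
ee_rot: [0.327, 3.115, -0.002]
force: [1.2, -0.0, -1.8]
width: 0.693
```

Request:
step_arm --series '[[[0.04, 0, -0.04, 0, 0.2], [0.04, 0, -0.08, 0, 0.2], [0.04, 0, -0.11, -0.02, 0.2], [0.04, 0, -0.131, -0.05, 0.2], [0.04, 0, -0.131, -0.09, 0.2], [0.04, 0, -0.131, -0.13, 0.2], [0.04, 0, -0.131, -0.16, 0.2], [0.04, 0, -0.131, -0.18, 0.2], [0.04, 0, -0.131, -0.18, 0.2], [0.04, 0, -0.131, -0.18, 0.2]]]'

```text
clock: 10.95
position: [0.4192, -0.1602, 0.0814]
ee_rot: [0.323, 3.118, -0.002]
force: [0.9, -0.0, -1.4]
width: 0.697
```

```bash
python3 - <<'E'
from h import *
s=observe();print(s['position'],s['ee_rot'],s['force'])
grab('scene','s7');crop('s7',220,90,360,230,5,'c11')
E
```

```text
[ 0.4191804  -0.16023036  0.08136474] [ 3.22522536e-01  3.11823207e+00 -1.78625586e-03] [ 0.91391014 -0.03347782 -1.42740015]
```

View pics/c11.png

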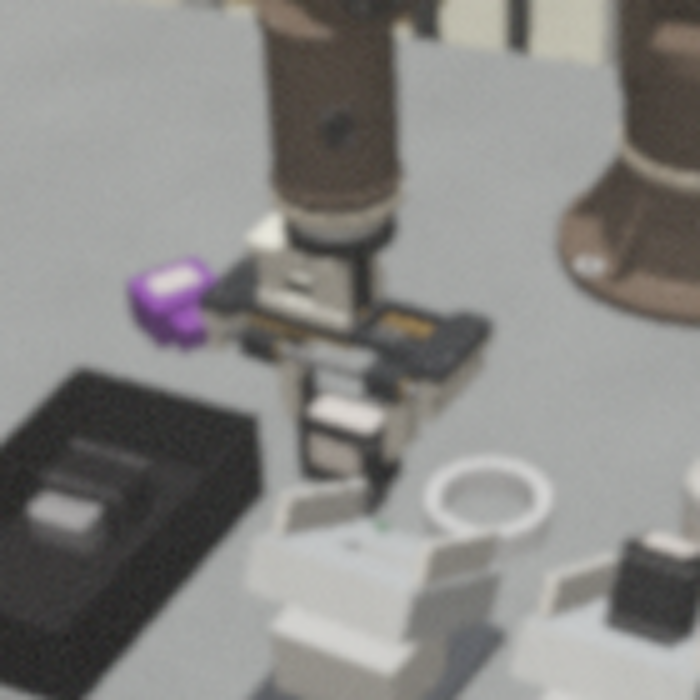

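Request:
step_arm --series '[[[0.04, 0, 0, -0.006, 0], [0.04, 0, 0, -0.01, 0], [0.04, 0, 0, -0.0115, 0], [0.04, 0, 0, -0.0115, 0]]]'

```text
clock: 11.33
position: [0.4204, -0.1604, 0.0712]
ee_rot: [0.322, 3.115, -0.002]
force: [0.4, 0.0, -1.5]
width: 0.696
```

Request:
step_arm --series '[[[0.04, 0, 0, -0.0015, 0], [0.04, 0, 0, -0.0025, 0], [0.04, 0, 0, -0.003, 0]]]' --squeeze 8

```text
clock: 11.58
position: [0.4214, -0.1602, 0.069]
ee_rot: [0.321, 3.113, -0.001]
force: [-2.4, 2.8, 10.3]
width: 0.697
```

Request:
step_arm --series '[[[0.04, -0.003, 0.0006, 0, 0], [0.04, -0.0059, 0.0012, 0, 0], [0.04, -0.0088, 0.0018, 0, 0], [0.04, -0.0116, 0.0024, 0, 0], [0.04, -0.0146, 0.003, -0.0004, 0], [0.04, -0.0175, 0.0037, -0.0008, 0], [0.04, -0.0204, 0.0043, -0.0014, 0], [0.04, -0.0232, 0.0049, -0.002, 0], [0.04, -0.0232, 0.0049, -0.002, 0]]]'

```text
clock: 12.33
position: [0.3984, -0.1555, 0.0675]
ee_rot: [0.321, 3.112, -0.001]
force: [-0.2, -0.2, 7.4]
width: 0.693
```

```bash
python3 - <<'E'
from h import *
s=observe();print(s['position'],s['ee_rot'],s['force'])
grab('scene','s8');crop('s8',240,130,340,210,7,'c12')
E
```

```text
[ 0.39844158 -0.1555297   0.06751   ] [ 3.20871831e-01  3.11150496e+00 -1.38929537e-03] [-0.19779872 -0.15169455  7.42313455]
```

View pics/c12.png

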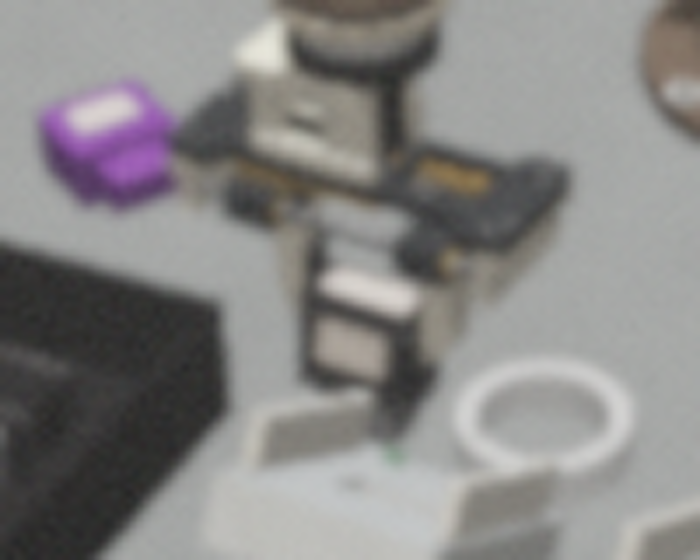

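```bash
cat >> h.py <<'E'
def face(tag,u0,u1,v0,v1,yaw=78.2):
    z=np.load(f'pics/{tag}.npz');P=cloud('scene',z['d'])[v0:v1,u0:u1].reshape(-1,3);P=P[~np.isnan(P).any(1)]
    best=None;rng=np.random.default_rng(0)
    for i in range(600):
        a,b,c=P[rng.choice(len(P),3,False)];n=np.cross(b-a,c-a);l=np.linalg.norm(n)
        if l<1e-7: continue
        n/=l;k=abs((P-a)@n)<.0025
        if best is None or k.sum()>best.sum(): best=k
    S=P[best];c=S.mean(0);n=np.linalg.svd(S-c)[2][2];n*=np.sign(n[0]);return c.round(4),n.round(3),best.sum(),len(P),'tilt',np.degrees(np.arcsin(n[2])).round(1),'az',np.degrees(np.arctan2(n[1],n[0])).round(1)
E
python3 - <<'E'
from h import *
print(face('s7',284,295,172,185)); print(face('s8',285,297,174,184)); 
E
```

```text
(array([ 0.4427, -0.1546,  0.0734]), array([ 0.966, -0.256,  0.038]), np.int64(81), 143, 'tilt', np.float64(2.2), 'az', np.float64(-14.8))
(array([ 0.4224, -0.1568,  0.0629]), array([ 0.972, -0.186,  0.141]), np.int64(89), 120, 'tilt', np.float64(8.1), 'az', np.float64(-10.8))
```

Request:
step_arm --series '[[[0.04, -0.0015, 0.0003, -0.001, 0], [0.04, -0.0047, 0.001, -0.0015, 0], [0.04, -0.007, 0.0015, -0.002, 0], [0.04, -0.0093, 0.002, -0.0025, 0], [0.04, -0.0116, 0.0025, -0.003, 0], [0.04, -0.0139, 0.0029, -0.0036, 0], [0.04, -0.016, 0.0034, -0.0043, 0], [0.04, -0.0184, 0.0038, -0.005, 0], [0.04, -0.0184, 0.0038, -0.005, 0]]]'

```text
clock: 13.13
position: [0.3793, -0.1516, 0.0622]
ee_rot: [0.321, 3.113, -0.001]
force: [0.1, -0.3, 0.3]
width: 0.694
```

```bash
python3 - <<'E'
from h import *
s=observe();print(s['position'],s['ee_rot'],s['force'])
grab('scene','s9');crop('s9',240,120,340,200,7,'c13')
print(face('s9',283,297,171,184),face('s9',284,295,172,184))
E
```

```text
[ 0.37930082 -0.15156838  0.06223545] [ 3.21256901e-01  3.11255704e+00 -1.07129758e-03] [ 0.07478432 -0.25131628  0.29468922]
(array([ 0.407 , -0.1629,  0.0572]), array([ 0.89 , -0.198,  0.41 ]), np.int64(103), 179, 'tilt', np.float64(24.2), 'az', np.float64(-12.6)) (array([ 0.4073, -0.1672,  0.0557]), array([ 0.903, -0.163,  0.398]), np.int64(81), 131, 'tilt', np.float64(23.5), 'az', np.float64(-10.2))
```

View pics/c13.png

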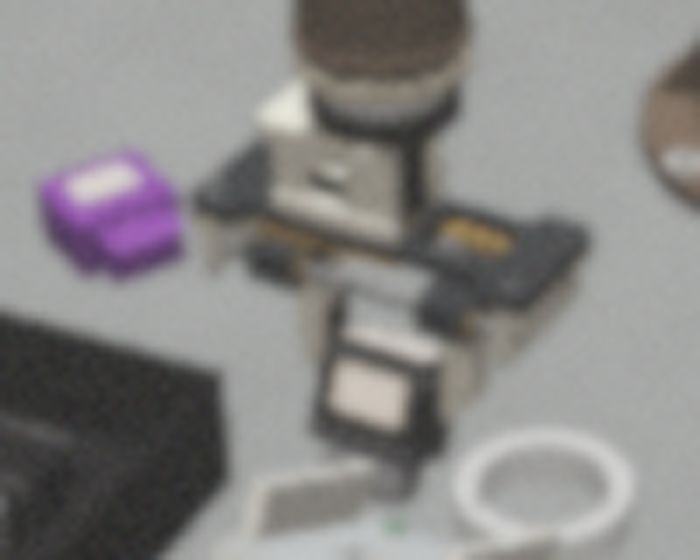

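Request:
step_arm --series '[[[0.04, -0.001, 0.0002, -0.0012, 0], [0.04, -0.003, 0.0006, -0.002, 0], [0.04, -0.005, 0.001, -0.0029, 0], [0.04, -0.007, 0.0014, -0.0037, 0], [0.04, -0.008, 0.0017, -0.0042, 0], [0.04, -0.008, 0.0017, -0.0042, 0]]]'

```text
clock: 13.68
position: [0.3711, -0.1498, 0.0579]
ee_rot: [0.321, 3.113, -0.001]
force: [-0.2, -0.0, 0.5]
width: 0.699
```

```bash
python3 - <<'E'
from h import *
s=observe();print(s['position'],s['ee_rot'],s['force'])
grab('scene','s10');crop('s10',240,120,340,200,7,'c14')
print(face('s10',283,297,171,184),face('s10',284,295,172,184),face('s10',286,295,170,182))
E
```

```text
[ 0.3710507  -0.14983877  0.05789303] [ 3.21363305e-01  3.11317941e+00 -1.04743126e-03] [-0.2289571  -0.01112313  0.48972531]
(array([ 0.4007, -0.1623,  0.0537]), array([ 0.833, -0.241,  0.498]), np.int64(89), 182, 'tilt', np.float64(29.9), 'az', np.float64(-16.1)) (array([ 0.4022, -0.166 ,  0.0516]), array([ 0.811, -0.173,  0.559]), np.int64(69), 132, 'tilt', np.float64(34.0), 'az', np.float64(-12.0)) (array([ 0.399 , -0.1672,  0.0559]), array([ 0.821, -0.221,  0.527]), np.int64(68), 108, 'tilt', np.float64(31.8), 'az', np.float64(-15.1))
```

View pics/c14.png

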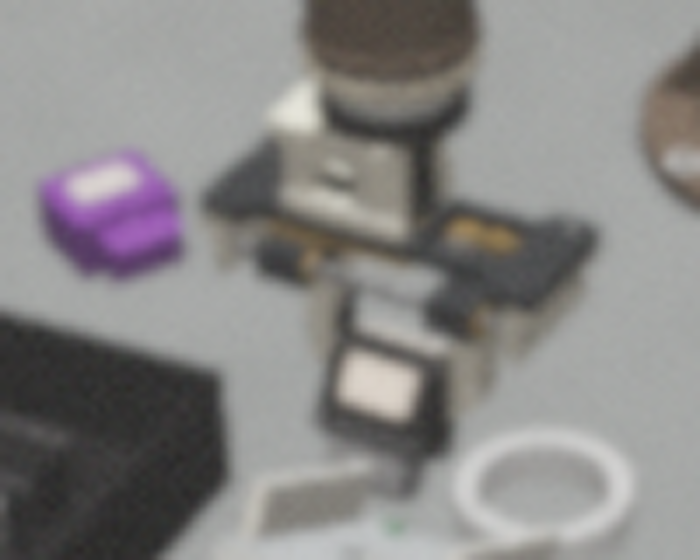

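Request:
step_arm --series '[[[0.04, 0, 0, 0, 0], [0.04, 0, 0, 0, 0], [0.04, 0, 0, 0.02, 0], [0.04, 0, 0, 0.05, 0], [0.04, 0, 0, 0.09, 0], [0.04, 0.02, 0, 0.13, 0], [0.04, 0.05, 0.01, 0.16, 0], [0.04, 0.085, 0.02, 0.18, 0], [0.04, 0.115, 0.04, 0.18, 0], [0.04, 0.135, 0.06, 0.18, 0], [0.04, 0.138, 0.072, 0.18, 0], [0.04, 0.138, 0.072, 0.18, 0], [0.04, 0.138, 0.072, 0.18, 0]]]' --squeeze 40

```text
clock: 14.82
position: [0.5084, -0.0774, 0.2372]
ee_rot: [0.319, 3.116, -0.002]
force: [0.5, -0.5, -1.5]
width: 0.698
```

```bash
python3 - <<'E'
from h import *
s=observe();print(s['position'],s['ee_rot'],s['force'])
grab('scene','s11');crop('s11',240,80,370,190,6,'c15')
E
```

```text
[ 0.50841308 -0.0773724   0.23717296] [ 3.19070758e-01  3.11564338e+00 -1.68940082e-03] [ 0.46747979 -0.45720381 -1.54751816]
```

View pics/c15.png

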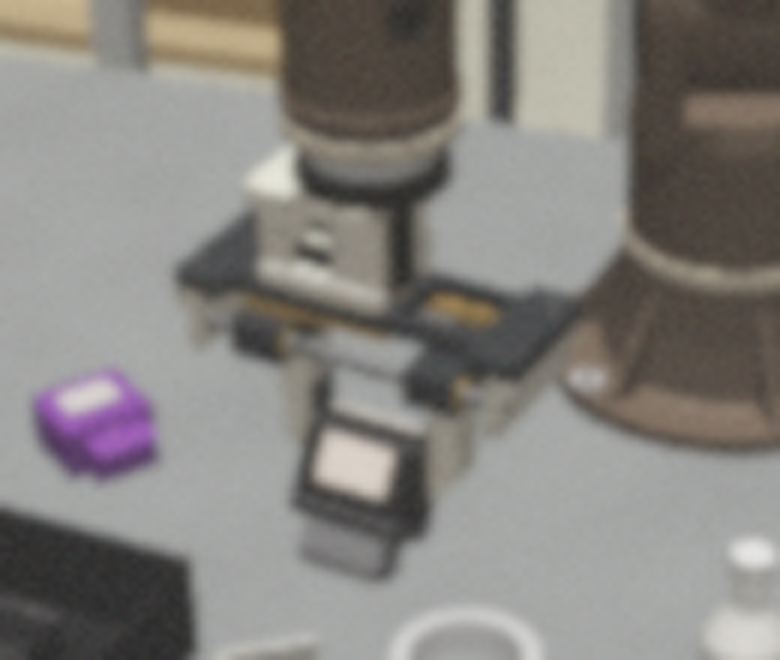

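```bash
cat >> h.py <<'E'
YH=np.array([.2045,.9788,0])
def frame(a,b,th,tcp,yaw=78.2):
    yh=np.array([np.cos(np.radians(yaw)),np.sin(np.radians(yaw)),0]);ah=np.array([yh[1],-yh[0],0])  # away
    t=np.radians(th);z=-np.sin(t)*ah+np.array([0,0,np.cos(t)]);x=np.cross(yh,z)
    return np.stack([x,yh,z],1),tcp-a*x-b*z
def proj(n,Q):
    K,Rm,t=cam(n);q=(Q-t)@Rm;return np.stack([K[0,0]*q[:,0]/q[:,2]+K[0,2],K[1,1]*q[:,1]/q[:,2]+K[1,2]],1)
def overlay(tag,n,Rr,o,win,s,out,col=(0,255,0)):
    im=cv2.imread(f'pics/{tag}.png');u0,v0,u1,v1=win
    im=cv2.resize(im[v0:v1,u0:u1],None,fx=s,fy=s,interpolation=cv2.INTER_CUBIC)
    for hx,hy,z0,z1 in((.019,.032,.024,.08),(.013,.023,.006,.024)):
        C=np.array([[i*hx,j*hy,k] for k in(z0,z1) for i,j in((-1,-1),(1,-1),(1,1),(-1,1))])
        u=(proj(n,C@Rr.T+o)-[u0,v0]+.5)*s
        for i in range(4):
            for e in((i,(i+1)%4),(4+i,4+(i+1)%4),(i,i+4)): cv2.line(im,tuple(int(q) for q in u[e[0]]),tuple(int(q) for q in u[e[1]]),col,1)
    cv2.imwrite(f'pics/{out}.png',im)
E
python3 - <<'E'
from h import *
for w in((293,310,151,164),(294,308,152,166),(296,306,150,165)): print(face('s11',*w))
s=observe();T=s['position'];a=.0;b=.063;Rr,o=frame(-.003,b,31,T);overlay('s11','scene',Rr,o,(270,120,340,190),9,'o1')
c=face('s11',293,310,151,164)[0]; print(((c-o)@Rr*1000).round(1))
E
```

```text
(array([ 0.5343, -0.0771,  0.2427]), array([ 0.832, -0.128,  0.539]), np.int64(150), 221, 'tilt', np.float64(32.6), 'az', np.float64(-8.8))
(array([ 0.5376, -0.075 ,  0.2385]), array([ 0.831, -0.183,  0.525]), np.int64(145), 196, 'tilt', np.float64(31.7), 'az', np.float64(-12.4))
(array([ 0.5352, -0.0756,  0.2419]), array([ 0.819, -0.192,  0.541]), np.int64(112), 150, 'tilt', np.float64(32.8), 'az', np.float64(-13.2))
[21.5  6.7 54.5]
```

View pics/o1.png

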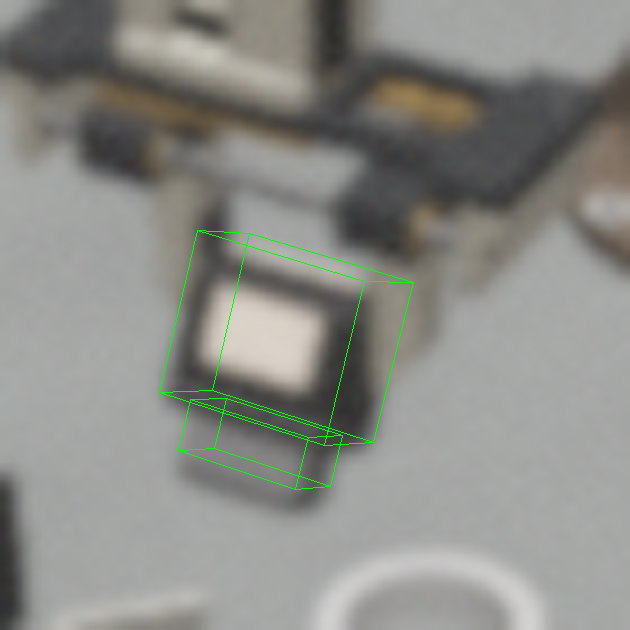

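```bash
python3 - <<'E'
from h import *
T2=np.array([.52006,-.07789,.23258]);T11=observe()['position']
Rr,o=frame(.002,.0711,30,T2);overlay('s2','scene',Rr,o,(275,130,335,190),8,'oa')
Rr,o=frame(-.003,.063,31.5,T11);overlay('s11','scene',Rr,o,(275,130,335,190),8,'ob')
a=cv2.imread('pics/s2.png')[130:190,275:335];b=cv2.imread('pics/s11.png')[130:190,275:335]
r=lambda i:cv2.resize(i,None,fx=6,fy=6,interpolation=cv2.INTER_CUBIC)
a=cv2.convertScaleAbs(r(a),alpha=1.6);b=cv2.convertScaleAbs(r(b),alpha=1.6)
cv2.imwrite('pics/raw2.png',np.hstack([a,b]))
cv2.imwrite('pics/o2.png',cv2.resize(np.hstack([cv2.imread('pics/oa.png'),cv2.imread('pics/ob.png')]),(800,400)))
E
```

```text
(no output)
```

View pics/o2.png

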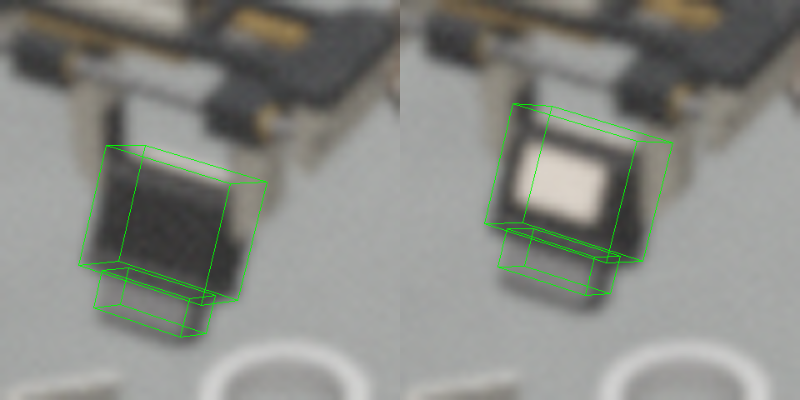

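View pics/raw2.png

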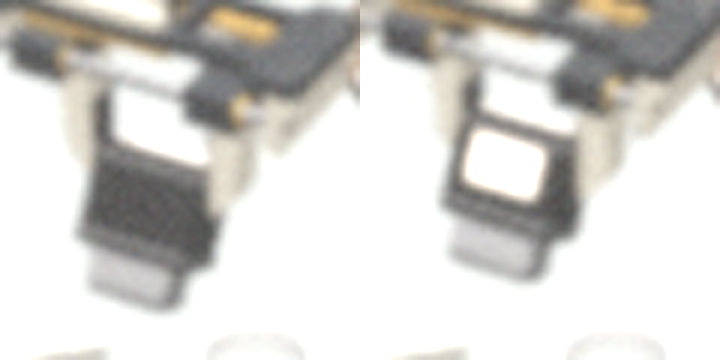

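```bash
python3 - <<'E'
from h import *
T2=np.array([.52006,-.07789,.23258]);T11=observe()['position']
def ev(tag,a,b,th,T,ws):
    Rr,o=frame(a,b,th,T)
    for w in ws:
        f=face(tag,*w); print(tag,((f[0]-o)@Rr*1000).round(1),f[2:],)
ev('s2',.002,.0711,30,T2,[(291,308,157,170),(292,306,158,171),(290,308,156,168),(292,308,160,172)])
ev('s11',-.003,.063,31.5,T11,[(291,308,150,164),(292,306,152,165),(293,310,151,164),(294,308,152,166)])
E
```

```text
s2 [18.1  4.1 54.3] (np.int64(163), 220, 'tilt', np.float64(33.3), 'az', np.float64(-14.5))
s2 [18.3  3.2 50.5] (np.int64(136), 181, 'tilt', np.float64(32.6), 'az', np.float64(-15.7))
s2 [18.2  1.6 57.9] (np.int64(162), 215, 'tilt', np.float64(31.1), 'az', np.float64(-12.4))
s2 [18.5  6.6 47.2] (np.int64(133), 191, 'tilt', np.float64(33.1), 'az', np.float64(-15.3))
s11 [21.7  2.3 53.8] (np.int64(171), 238, 'tilt', np.float64(33.0), 'az', np.float64(-11.4))
s11 [22.2  2.7 49. ] (np.int64(134), 182, 'tilt', np.float64(30.4), 'az', np.float64(-11.2))
s11 [21.4  6.7 54.3] (np.int64(150), 221, 'tilt', np.float64(32.6), 'az', np.float64(-8.8))
s11 [21.6  9.4 49.2] (np.int64(145), 196, 'tilt', np.float64(31.7), 'az', np.float64(-12.4))
```

```bash
python3 - <<'E'
from h import *
T2=np.array([.52006,-.07789,.23258]);T11=observe()['position']
C=np.array([[.019,-.032,.024],[.019,.032,.024],[.013,-.023,0],[.013,.023,0],[-.019,.032,.024]])
def pr(a,b,th,T):
    Rr,o=frame(a,b,th,T);return (proj('scene',C@Rr.T+o)-[275,130]).round(1).tolist()
print('worn',pr(.002,.0711,30,T2))
for b in(.059,.061,.063,.065,.067): print(b,pr(-.0064,b,30,T11))
E
```

```text
worn [[11.4, 39.3], [29.6, 45.3], [13.1, 47.6], [26.1, 52.0], [35.2, 44.6]]
0.059 [[12.0, 32.0], [30.4, 37.9], [13.7, 40.4], [26.8, 44.7], [35.9, 37.4]]
0.061 [[11.9, 32.6], [30.2, 38.5], [13.6, 41.0], [26.7, 45.3], [35.8, 38.0]]
0.063 [[11.7, 33.3], [30.1, 39.2], [13.5, 41.6], [26.5, 46.0], [35.6, 38.6]]
0.065 [[11.6, 33.9], [29.9, 39.8], [13.3, 42.3], [26.4, 46.6], [35.5, 39.3]]
0.067 [[11.4, 34.5], [29.8, 40.5], [13.2, 42.9], [26.2, 47.2], [35.3, 39.9]]
```

Request:
step_arm --series '[[[0.04, -0.0015, 0.0022, -0.02, 0], [0.04, -0.0015, 0.0022, -0.04, 0], [0.04, -0.0015, 0.0022, -0.054, 0], [0.04, 0.004, 0.001, -0.063, 0], [0.04, 0.009, 0.0001, -0.073, 0], [0.04, 0.013, -0.0008, -0.08, 0], [0.04, 0.013, -0.0008, -0.08, 0], [0.04, 0.013, -0.0008, -0.08, 0], [0.04, 0.013, -0.0008, -0.08, 0]]]' --squeeze 30

```text
clock: 15.62
position: [0.5214, -0.0795, 0.1579]
ee_rot: [0.322, 3.114, -0.002]
force: [0.3, 0.4, -1.7]
width: 0.694
```

```bash
python3 - <<'E'
from h import *
s=observe();print(s['position'],s['ee_rot'],s['force'])
grab('scene','s12');crop('s12',260,130,360,230,7,'c16')
grab('top','t12');crop('t12',300,140,400,230,7,'c17')
E
```

```text
[ 0.52140325 -0.07945713  0.15786239] [ 3.22146724e-01  3.11434408e+00 -2.02976241e-03] [ 0.31446634  0.36054905 -1.71944627]
```

View pics/c16.png

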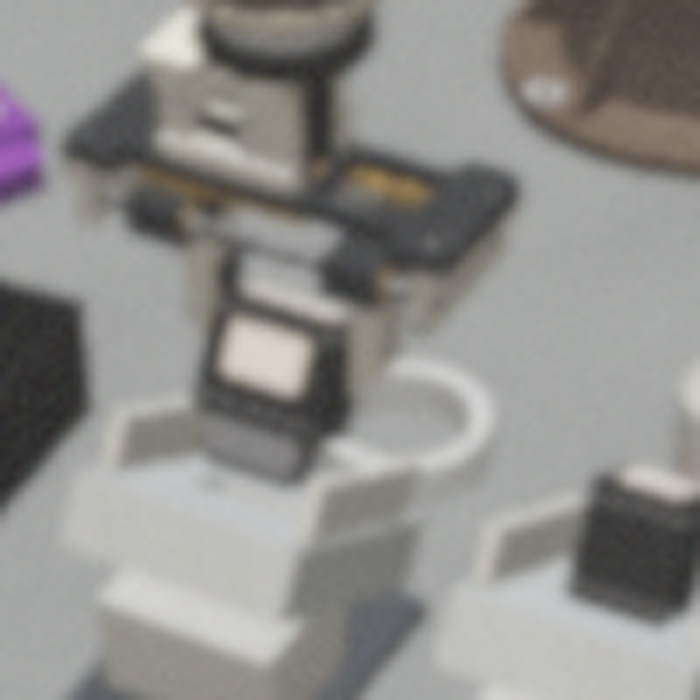

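View pics/c17.png

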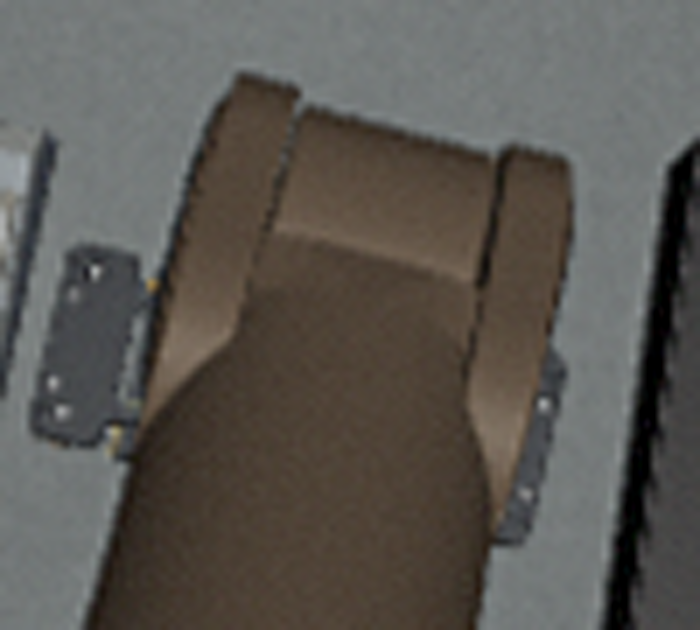

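Request:
step_arm --series '[[[0.04, 0.0003, 0.0012, -0.0008, 0], [0.04, 0.0018, 0.0009, -0.0034, 0], [0.04, 0.0033, 0.0006, -0.006, 0], [0.04, 0.0047, 0.0003, -0.0086, 0], [0.04, 0.0062, 0.0, -0.0112, 0], [0.04, 0.0062, 0.0, -0.0112, 0]]]' --squeeze 15

```text
clock: 16.22
position: [0.5273, -0.0792, 0.146]
ee_rot: [0.322, 3.115, -0.002]
force: [0.1, 0.5, -2.3]
width: 0.697
```

Request:
step_arm --series '[[[0.04, 0.001, -0.0002, -0.0017, 0], [0.04, 0.002, -0.0004, -0.0035, 0], [0.04, 0.003, -0.0006, -0.0052, 0], [0.04, 0.0039, -0.0008, -0.0069, 0], [0.04, 0.0039, -0.0008, -0.0069, 0]]]'

```text
clock: 16.63
position: [0.5307, -0.08, 0.1385]
ee_rot: [0.322, 3.117, -0.002]
force: [-1.5, 1.2, -3.6]
width: 0.694
```

```bash
python3 - <<'E'
from h import *
s=observe();print(s['position'],s['ee_rot'],s['force'])
grab('scene','s13');crop('s13',270,140,340,210,9,'c18')
E
```

```text
[ 0.53069588 -0.07996176  0.13846982] [ 3.21962004e-01  3.11676227e+00 -2.06233755e-03] [-1.52468891  1.21775571 -3.62434539]
```

View pics/c18.png

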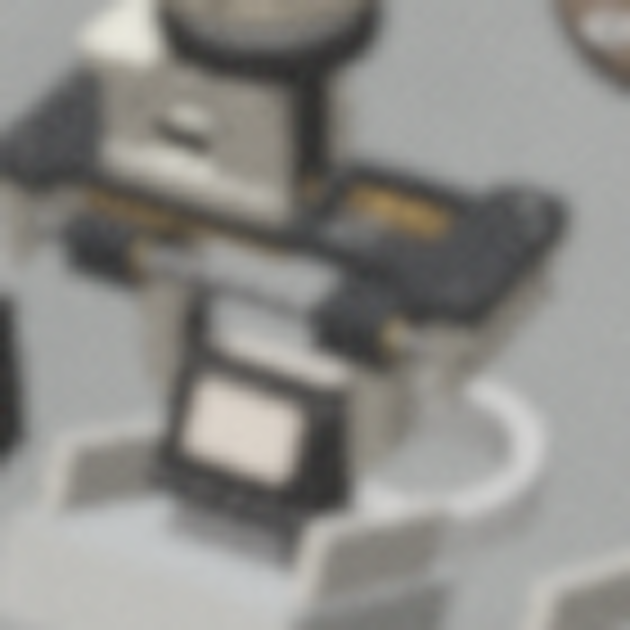

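Request:
step_arm --series '[[[0.04, 0.001, -0.0002, -0.0017, 0], [0.04, 0.002, -0.0004, -0.0035, 0], [0.04, 0.0026, -0.0005, -0.0046, 0], [0.04, 0.0026, -0.0005, -0.0046, 0]]]'

```text
clock: 17.02
position: [0.5338, -0.0805, 0.1339]
ee_rot: [0.322, 3.116, -0.002]
force: [-1.0, 0.2, -4.0]
width: 0.699
```

Request:
step_arm --series '[[[0.08, 0, 0, 0.001, 0], [0.09, 0, 0, 0.001, 0], [0.09, 0, 0, 0.001, 0], [0.09, 0, 0, 0.001, 0], [0.09, 0, 0, 0.02, 0], [0.09, 0, 0, 0.05, 0], [0.09, 0, 0, 0.08, 0], [0.09, 0, 0, 0.08, 0]]]'

```text
clock: 17.68
position: [0.5369, -0.0814, 0.2193]
ee_rot: [0.322, 3.107, -0.001]
force: [1.1, -0.8, -0.4]
width: 0.978
```

```bash
python3 - <<'E'
from h import *
s=observe();print(s['position'],s['ee_rot'],s['force'])
grab('scene','s14');crop('s14',260,140,340,220,9,'c19')
w=np.load('pics/S.npz');n,x,y,S=[w[k] for k in('n','x','y','S')]
def rep(tag,win):
    c,nn,*r=face(tag,*win); q=c-S;print(tag,'face pt in socket mm',(q@x*1e3).round(1),(q@y*1e3).round(1),(q@n*1e3).round(1),r)
z=np.load('pics/s14.npz');P=cloud('scene',z['d'])-S;X,Y,N=P@x,P@y,P@n
for lab in('s14','scene0'):
    P=cloud('scene',np.load(f'pics/{lab}.npz')['d'])-S;X,Y,N=P@x,P@y,P@n
    t=(abs(X)<.014)&(abs(Y)<.028)&(N>.04)&(N<.075); print(lab,'top N',t.sum(),np.median(N[t]))
rep('s14',(290,306,172,184)); rep('scene0',(290,306,172,184))
overlay('s14','scene',np.stack([x,y,n],1),S-.024*n,(260,140,340,220),9,'o3')
E
```

```text
[ 0.5368627  -0.08136118  0.21934955] [ 3.21796772e-01  3.10718683e+00 -1.29753606e-03] [ 1.13502077 -0.75662403 -0.44796037]
s14 top N 44 0.054188059807158254
scene0 top N 40 0.054099907543864886
s14 face pt in socket mm -234.1 -124.5 22.8 [np.int64(120), 191, 'tilt', np.float64(-88.8), 'az', np.float64(87.7)]
scene0 face pt in socket mm -234.2 -124.1 22.4 [np.int64(122), 190, 'tilt', np.float64(-87.6), 'az', np.float64(-24.8)]
```

View pics/o3.png

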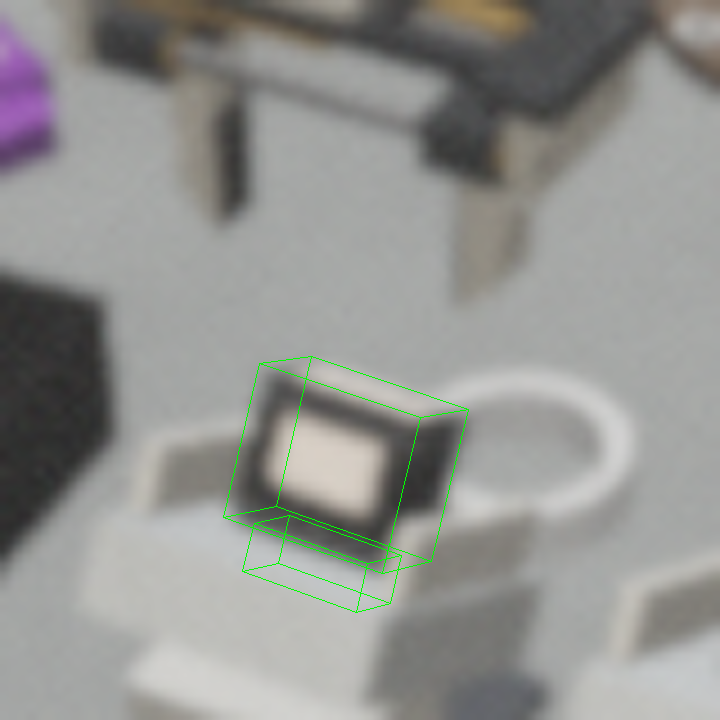

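Request:
step_arm --series '[[[0.09, 0, 0.0, 0.04, 0], [0.09, -0.01, 0.03, 0.06, 0], [0.09, -0.03, 0.06, 0.06, 0], [0.09, -0.05, 0.1, 0.06, 0], [0.09, -0.07, 0.14, 0.06, 0], [0.09, -0.09, 0.18, 0.06, 0], [0.09, -0.11, 0.22, 0.06, 0], [0.09, -0.13, 0.26, 0.06, 0], [0.09, -0.13, 0.3, 0.06, 0], [0.09, -0.13, 0.34, 0.06, 0], [0.09, -0.13, 0.34, 0.06, 0]]]'

```text
clock: 18.65
position: [0.404, 0.2659, 0.2765]
ee_rot: [0.31, 3.111, 0.003]
force: [0.2, 1.6, 1.1]
width: 0.982
```

```bash
python3 - <<'E'
from h import *
s=observe();print(s['position'],s['force'],s['clock'])
grab('top','t15');grab('scene','s15');crop('t15',250,140,460,260,3.8,'c20')
w=np.load('pics/S.npz');n,x,y,S=[w[k] for k in('n','x','y','S')]
for nm,lab in(('top','top0'),('top','t15'),('scene','scene0'),('scene','s15')):
    z=np.load(f'pics/{lab}.npz');P=cloud(nm,z['d']);p=z['p'].astype(int);Q=P-S;X,Y,N=Q@x,Q@y,Q@n
    t=(abs(X)<.03)&(abs(Y)<.04)&(abs(N-.056)<.008)
    l=t&(p.min(-1)>130)
    A=Q[l];nn=np.linalg.svd(A-A.mean(0))[2][2];nn*=np.sign(nn[2])
    print(lab,t.sum(),'N',(np.median(N[t])*1e3).round(1),'label N/X/Y',(np.array([N[l].mean(),X[l].mean(),Y[l].mean()])*1e3).round(1),'tiltdev',np.degrees(np.arccos(nn@n)).round(1), cv2.minAreaRect(np.stack([X[t],Y[t]],1).astype(np.float32)*1000))
E
```

```text
[0.4039578  0.26592186 0.27651001] [0.1532968  1.60606018 1.09247763] 18.65
top0 291 N 55.5 label N/X/Y [56.6 -2.1 -1. ] tiltdev 2.4 ((-0.9324016571044922, -0.14141845703125), (39.119895935058594, 64.62232208251953), 0.6396284103393555)
t15 289 N 55.8 label N/X/Y [56.6 -1.8 -0.7] tiltdev 1.6 ((-0.6493625640869141, 0.33972740173339844), (39.5048828125, 64.20723724365234), 0.5150631666183472)
scene0 84 N 53.5 label N/X/Y [54.3  2.4  2.9] tiltdev 0.5 ((0.6181049346923828, 1.5739402770996094), (61.99882125854492, 40.906410217285156), 88.47721099853516)
s15 85 N 53.2 label N/X/Y [54.1  1.6  2.8] tiltdev 0.9 ((4.190208435058594, 1.1690635681152344), (42.087554931640625, 63.61020278930664), 4.774525165557861)
```

View pics/c20.png

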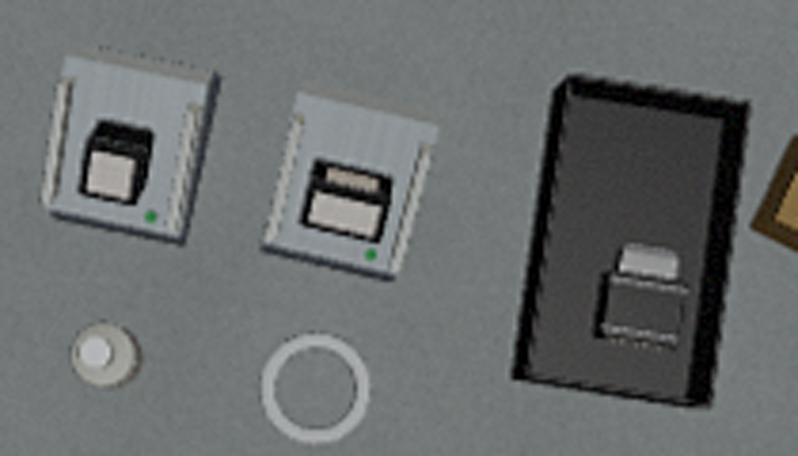

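```bash
python3 - <<'E'
from h import *
print(abs(observe()['dq']).max()); print(arm.sign_off())
E
```

```text
0.05872121691257651
the job is handed in; nothing more can be done
None
```

The worn relay is in the scrap bin and the spare is fully home in the wide socket. I handed the job in at about 19 s on the robot's clock; no verdict is reported.

**What I did**
- **Worn relay:** I pulled it square to the panel and released it in the bin.
- **Tilting the spare:** The hand stays vertical, so I set the spare's foot on the free bench and tipped it in a light grip. The foot slid at first, but the tilt came out at about 30°.
- **Plugging in:** I pushed the foot into the hole until roughly 4 mm was left. On release it slid the rest of the way under its own weight, so I did not press it down.

**Last checks**
- **Spare, top camera:** its top face and label matched the worn relay's original plugged-in position to about 0.5 mm. That covers height (55.8 mm against 55.5 mm before) and both directions. The tilt difference was within measurement noise, about 2°.
- **Spare, scene camera:** height agreed to 0.3 mm. Its outline fit differed by about 3.6 mm up the slope, while its label centre moved only 0.8 mm. I put that down to the side faces getting into the fit.
- **Worn relay:** it lies on its side inside the bin, clear of the gripper.
- **Other things:** the square relay, bottle and tape look unmoved in the last picture; I did not measure any of the bench items again. The gripper was open and clear of everything.

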